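# Fetch the tin caddy out of a packed coffee rack and weigh it

## Task

The steel caddy with the round lid stands tightly packed among the coffee cartons on the counter rack: tip its top forward until it leans well out over the front rail, then draw it out over the rail and set it down upright in the middle of the scale's platform. Do not drop it, let it fall or put it down on the counter, and leave the cartons standing in the rack. Do not disturb the jug, the tamper and the cup.

Things in the scene. Friction and masses are not known exactly. Their poses are not given: they have to be found in the camera images.
- caddy_mid (a point): centre of the caddy: upright flat-sided tin of plain steel, 50 deep (x) x 60 wide (y) x 150 high (z), 0.2 to 0.45 kg, the only one of the five packs with a round lid on its top (42 across, 3 thick). It stands in one of the three inner places of the row, 1.5 mm of air to each neighbour. The point is half-way up, 75 above its underside; axes at the start as the rack's
- caddy_foot (a point): centre of the caddy's underside, same axes, 75 below caddy_mid
- caddy: the caddy as a whole; origin at the centre of its underside
- rack: fixed wooden counter rack, open in front, behind and above its front part. Origin on the counter, mid-row, at the front rail's inner face; x into the rack (away from the robot), y along the row, z up. Five equal packs fill it: places at y = -123, -61.5, 0, 61.5, 123, fronts at x = 2.5, backs at x = 52.5, tops at z = 180; behind them is empty space. Side plates at y = +-155 to 167, top z = 120
- rack_rail (a point): middle of the top inner edge of the rack's front rail, same axes as the rack. The rail is 10 thick (to x = -10), its top 75 above the counter and 45 above the deck. A pack tipped forward turns on this edge while its foot slides back on the deck; leaning 20 to 40 degrees over the rail it stays there by friction when let go
- rack_deck (a point): middle of the deck's top on which the packs stand, 30 above the counter, at x = 78 of the rack. The deck runs from the front rail to a low rear rail (x = 157 to 165, top z = 55)
- rack_board (a point): middle of the lower front edge of the rack's upper board, at x = 65, z = 315 of the rack, same axes. The board covers x = 65 to 190 over the whole width and bars a straight-down reach behind the packs; steel end posts at x = 94 to 164; four upturned cups on it are fixed
- scale_top (a point): centre of the top face of the shop scale's square steel platform, 150 x 150, 35 above the counter; rigid, fixed, does not sink. Its z points up; the scale's lower housing with its display reaches out 65 beyond the platform towards -x (to x = -140)
- carton1_mid (a point): centre (75 above the underside) of a plain cardboard coffee carton in the row, same 50 x 60 x 150 as the caddy but with a flat taped top, about 0.26 kg; must stay standing in the rack
- carton2_mid (a point): centre (75 above the underside) of a plain cardboard coffee carton in the row, same 50 x 60 x 150 as the caddy but with a flat taped top, about 0.26 kg; must stay standing in the rack
- carton3_mid (a point): centre (75 above the underside) of a plain cardboard coffee carton in the row, same 50 x 60 x 150 as the caddy but with a flat taped top, about 0.26 kg; must stay standing in the rack
- carton4_mid (a point): centre (75 above the underside) of a plain cardboard coffee carton in the row, same 50 x 60 x 150 as the caddy but with a flat taped top, about 0.26 kg; must stay standing in the rack
- jug: bystander: steel milk jug 86 across, 100 high, with a side handle; origin at the centre of its underside
- tamper: bystander: coffee tamper standing on its 58 mm steel foot, 88 high; origin at the centre of its underside
- cup: bystander: white cup (60 high) on a 116 mm saucer; origin at the centre of the saucer's underside
There are look-alikes about, which are no part of the job. What is shaped like the caddy but blue is not meant. Leave any orange or pink look-alike of the part that bears carton3_mid alone.

How it is judged:
On the way, in this order (a step that is already met when the one before it is completed fails the run):
1. the caddy is tipped forward by at least 15 degrees while its foot is still behind the front rail (angle between caddy_foot's own z axis and vertical above 0.26 rad and x of caddy_foot in the frame of rack above 0.015 m and z of caddy_foot in the frame of rack below 0.09 m), for 0.2 s.
2. the caddy's foot has been drawn out over the rail: above the rail's top and in front of it (x of caddy_foot in the frame of rack below -0.03 m and z of caddy_foot in the frame of rack above 0.075 m), for 0.1 s.
At the end, for the whole second after the job is handed in: the caddy stands upright (within 6 degrees), at rest, on the scale, its foot's middle within 30 mm of the platform's middle along each side; the four cartons stand upright (6 degrees) on the rack's deck, centres 15 to 80 mm behind the rail and within 65 mm of their starts (x of caddy_foot in the frame of scale_top between -0.03 and 0.03 m and y of caddy_foot in the frame of scale_top between -0.03 and 0.03 m and z of caddy_foot in the frame of scale_top between -0.005 and 0.005 m and angle between each of caddy_foot, carton1_mid, carton2_mid, carton3_mid, carton4_mid's own z axis and vertical below 0.1 rad and linear speed of caddy below 0.02 m/s and x of carton1_mid in the frame of rack between 0.015 and 0.08 m and distance of each of carton1_mid, carton2_mid, carton3_mid, carton4_mid from where it was at the start of the episode below 0.065 m and z of carton1_mid in the frame of rack between 0.1 and 0.11 m and x of carton2_mid in the frame of rack between 0.015 and 0.08 m and z of carton2_mid in the frame of rack between 0.1 and 0.11 m and x of carton3_mid in the frame of rack between 0.015 and 0.08 m and z of carton3_mid in the frame of rack between 0.1 and 0.11 m and x of carton4_mid in the frame of rack between 0.015 and 0.08 m and z of carton4_mid in the frame of rack between 0.1 and 0.11 m); the robot touches nothing.
It fails at once if the caddy falls over, drops or is put down on the counter (its centre less than 85 mm above it) (height (world z) of caddy_mid below 0.085 m).
It fails at once if the caddy is let go in the air in front of the rack (its foot more than 12 mm above the platform) (x of caddy_foot in the frame of rack below -0.02 m and contact force between caddy and anything else below 0.01 N and z of caddy_foot in the frame of scale_top above 0.012 m).
It fails at once if a carton is tipped by more than 20 degrees (angle between any of carton1_mid, carton2_mid, carton3_mid, carton4_mid's own z axis and vertical above 0.35 rad).
It fails at once if the jug, tamper or cup is moved more than 20 mm or tipped by more than 15 degrees (distance of any of jug, tamper, cup from where it was at the start of the episode above 0.02 m or angle between any of jug, tamper, cup's own z axis and vertical above 0.26 rad).
It also fails if it takes over 64 s, if anything falls off the work surface, if the arm or the gripper's body presses on something with over 40 N, if the wrist force passes 120 N, or if a joint passes its speed limit or range.

## Robot

A 6-joint arm with a two-finger parallel gripper is mounted at the origin on the work surface. World frame = base frame: x ahead of the robot, y to its left, z up, the work surface at z = 0. Lengths are in m, angles in rad, forces in N, time in s.
With the tool pointing down it reaches from about 0.275 to 0.75 m from the base axis. Payload 10.2 kg.
Tool frame: the origin (TCP) lies at the very end of the fingers, on their centre line; the grasp point (between the pads) lies 19 mm behind it; z points along the fingers, y is the line along which they close (so a half turn about z gives the same grasp; the last joint's range is limited). The gripper opens to 88 mm and grips with 3 to 60 N. Pads are 18 mm wide; open, the fingers measure 123 mm over their backs; the gripper's body (75 mm by 187 mm) begins 45 mm behind the grasp point.
Start: joints at [0.995, 0.313, 1.498, -0, 1.331, -0.223], TCP at [0.181, 0.493, 0.239] pointing down, gripper open.
Joint ranges: [-2.94, 2.94], [-0.97, 2.17], [0.19, 2.56], [-1.23, 4.37], [0.02, 3.11], [-2.88, 2.88]. Speed limits (rad/s): [2.39, 2.39, 3.01, 3.14, 3.14, 3.14].

## Interface

Orientations are given as a unit quaternion [w, x, y, z].
In Python, from cell import ctrl, capture, get_calibration gives the robot as it stands. The module is installed in compiled form; this text tells all that it offers.
- The arm moves only by the tool step_arm, never from a script. Its argument "plan" is a list of rows, each a list of 3 entries, a list of its own where there are three numbers: the closure, from -1 (fully open) to 1 (shut), then the shift along the tool's x, y, z in mm, then the turn, a rotation vector about the tool's x, y, z in rad. A call has 1 to 20 rows; each row shifts and turns the commanded pose from where the row before left it, along the tool's axes as they then stand; what a row does not reach is not made up. A row lasts 1/10 s, in which the tool goes at most 50 mm and 8.59 degrees, less where a joint would pass 70% of its speed; a pose out of reach is approached as far as the arm can. A call is refused whole if a number of a shift passes 50 or a number of a turn 0.15, either way. A call with a gripper value outside its range is refused whole. The fingers move at their own pace and stop on an object; "grip_force" is the grip in N (left out, the last holds). Time passes only in rows, so rows that do not move let the fingers close. It gives the time, the measured TCP pose, the force, the opening and the grip force at its end, in the units of the state.
- ctrl.state(): the state, without advancing time (a new reading comes with each control period).
- capture(name): name is "scene" or "top" or "wrist"; returns (picture, depth): 400x640x3 uint8, red, green, blue; 400x640 float32, m along the optical axis (not along the pixel's ray), 0 where there is no reading.
- get_calibration(name): a dict with "camera_matrix" (3x3 intrinsics, pixels), "cam_to_world" (4x4, takes a point from camera to world coordinates). Camera axes: x right, y down, z forward; pixel columns grow to the right and rows downward; lengths in m; the calibration is good to about 2 mm. The wrist camera is an equidistant fisheye: a pixel r from the principal point sees the ray r / f radians off the axis. A picture is of the moment at which its call begins: read the wrist's pose just before it. get_calibration takes no time and is no camera call; for the wrist camera it gives the pose at the moment of the call.
- ctrl.job_done(): hands the job in; it is judged then, once.
The state is a dict: "time": time; "joint_pos": joint angles; "joint_velocities": joint speeds; "effort": joint torques, N m; "tcp_pos": TCP position; "ee_rot": TCP orientation; "force": force on the tool from outside, world axes, zero at the start; "torque": the same for the moment, N m; "width": finger opening in m; "grip_force": force on a finger pad.
Only numpy, scipy, OpenCV 4.12 (cv2) and the standard library are available. Lean on these libraries where they do the work, as an engineer would, in place of code of your own. Each camera call takes 0.05 s, during which the arm holds its last target. There are 200 camera calls.

## Working session

There is one attempt and no reset: what is moved stays moved. The work goes in short steps, Python scripts to look and compute and a tool call to move; the robot and the scene stay as the last step left them, time stands still between calls to the robot, and variables do not carry over. Pictures are saved under pics/ and viewed, at most 10 in all, crops included, and the job is handed in when it is done.

Besides the shell and the picture viewer there is one more tool, called after "Call:" as a command line: name --argument value ..., lists and objects as JSON in quotes. step_arm: Moves the arm, as the interface text tells. Its arguments: {"type":"object","properties":{"plan":{"type":"array","items":{"type":"array"}},"grip_force":{"type":"number"}},"required":["plan"]}

```bash
mkdir -p pics
cat > h.py <<'E'
import numpy as np, cv2
from cell import ctrl, capture, get_calibration
def snap(n,f):
    p,d=capture(n); c=get_calibration(n)
    np.savez('pics/'+f+'.npz',p=p,d=d,K=c['camera_matrix'],T=c['cam_to_world'])
    cv2.imwrite('pics/'+f+'.png',p[:,:,::-1]); return p,d
def cloud(f):
    z=np.load('pics/'+f+'.npz');d=z['d'];K=z['K'];v,u=np.mgrid[:400,:640]
    P=np.stack([(u-K[0,2])/K[0,0]*d,(v-K[1,2])/K[1,1]*d,d],-1)
    W=P@z['T'][:3,:3].T+z['T'][:3,3]; W[d==0]=np.nan; return W
E
python3 - <<'E'
from h import *
s=ctrl.state();print(s)
snap('scene','s0');snap('top','t0')
for n in('scene','top'):print(get_calibration(n))
E
```

```text
{'time': 0.0, 'joint_pos': array([ 9.94614094e-01,  3.13428889e-01,  1.49844829e+00, -1.55341065e-05,
        1.33099406e+00, -2.23406913e-01]), 'joint_velocities': array([ 0.00153424,  0.00025931, -0.00034098,  0.00103927,  0.00085351,
       -0.00131155]), 'effort': array([-4.13312846e-04, -4.02211082e+01, -2.52267766e+01,  6.95416750e-02,
        3.52994876e-02, -1.17269728e-04]), 'tcp_pos': array([0.18126703, 0.49244575, 0.23816765]), 'ee_rot': array([-2.41884102e-04,  1.75472578e-01,  9.84484111e-01, -5.91818446e-04]), 'force': array([0.48797369, 0.13745838, 0.68289761]), 'torque': array([ 0.01957059,  0.010041  , -0.04829099]), 'grip_force': 0.0, 'width': 0.08819646183203916}
{'camera_matrix': array([[391.19264963,   0.        , 312.36015595],
       [  0.        , 391.19264963, 196.19069782],
       [  0.        ,   0.        ,   1.        ]]), 'cam_to_world': array([[ 0.95835031,  0.22043139, -0.18158934,  0.77758607],
       [ 0.28504783, -0.69891577,  0.65594549, -0.67917343],
       [ 0.01767532, -0.68038721, -0.73263963,  0.94933822],
       [ 0.        ,  0.        ,  0.        ,  1.        ]])}
{'camera_matrix': array([[414.82870597,   0.        , 313.84388652],
       [  0.        , 414.82870597, 196.70608097],
       [  0.        ,   0.        ,   1.        ]]), 'cam_to_world': array([[-0.01816048, -0.9976975 ,  0.06534449,  0.49728603],
       [-0.99982915,  0.01834678,  0.00225209, -0.00293012],
       [-0.00344576, -0.06529243, -0.99786022,  1.2515734 ],
       [ 0.        ,  0.        ,  0.        ,  1.        ]])}
```

View pics/s0.png

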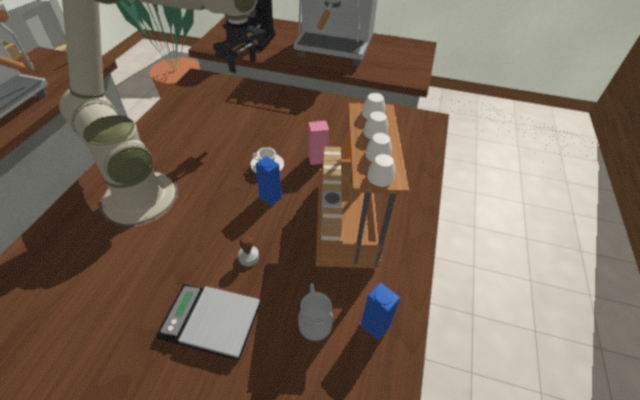

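View pics/t0.png

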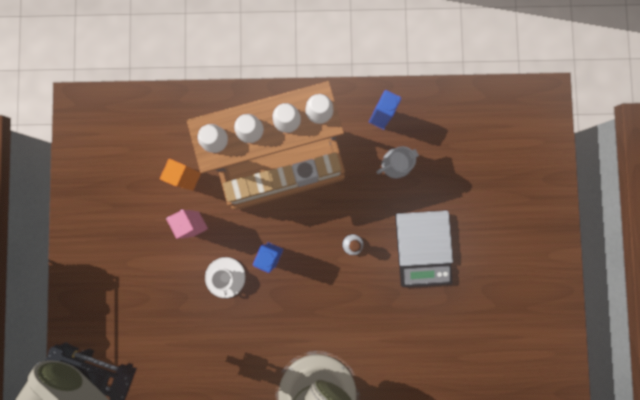

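The scene view shows the caddy's round lid at about (332,199), second from the near end of the row, and the scale at about (220,320). The top view puts the caddy at about (305,170), the scale platform at (424,239), the tamper at (353,245), the jug at (398,162) and the board's front edge above the row. Next I measure these.

Run:
```python
from h import *
W=cloud('t0')
v,u=np.mgrid[:400,:640]
def sel(z0,z1,u0,u1,v0,v1):
    return (W[...,2]>z0)&(W[...,2]<z1)&(u>=u0)&(u<u1)&(v>=v0)&(v<v1)
def rect(m,n):
    p=W[m]; r=cv2.minAreaRect((p[:,:2]*1000).astype(np.float32)); print(n,m.sum(),r,'z',np.median(p[:,2]))
rect(sel(.165,.195,215,350,130,215),'tops')
rect(sel(.028,.042,394,456,205,270),'scale')
rect(sel(.06,.09,215,350,130,215),'rail?')
rect(sel(.30,.335,180,350,75,175),'board')
rect(sel(.06,.12,375,420,140,185),'jug')
rect(sel(.02,.11,335,370,230,260),'tamper')
rect(sel(.02,.11,200,250,255,300),'cup')
rect(sel(.05,.4,250,285,240,275),'blue near')
for c in [(305,170),(424,239),(285,177)]:print(c,W[c[1],c[0]])
cv2.imwrite('pics/c0.png',cv2.resize(cv2.imread('pics/t0.png')[120:220,200:360],None,fx=5,fy=5,interpolation=cv2.INTER_CUBIC))
```

```text
tops 2273 ((625.719970703125, 74.06346130371094), (88.53074645996094, 324.76416015625), 22.297016143798828) z 0.18106263418127932
scale 2780 ((441.90594482421875, -319.3997802734375), (169.42950439453125, 151.81591796875), 2.3507394790649414) z 0.035327361249205325
rail? 606 ((643.729248046875, 88.10218811035156), (122.67708587646484, 331.01605224609375), 13.869647979736328) z 0.07504627997998248
board 5683 ((719.4948120117188, 108.13737487792969), (126.48333740234375, 334.37835693359375), 14.661275863647461) z 0.32994366444935097
jug 357 ((667.2318725585938, -242.53530883789062), (73.31649017333984, 104.79802703857422), 55.5526237487793) z 0.09307718393952502
tamper 283 ((436.0157775878906, -111.50202941894531), (56.298187255859375, 52.909812927246094), 89.01917266845703) z 0.031245054919597504
cup 311 ((354.4779357910156, 264.1678466796875), (83.95616149902344, 82.21847534179688), 46.16015625) z 0.04911355709428489
blue near 515 ((408.7621765136719, 131.597412109375), (50.18365478515625, 60.14497756958008), 65.4827880859375) z 0.15110894488894155
(305, 170) [0.63702672 0.02114099 0.18323024]
(424, 239) [ 0.44739352 -0.3194673   0.03396277]
(285, 177) [0.62009801 0.07344974 0.18019867]
```

View pics/c0.png

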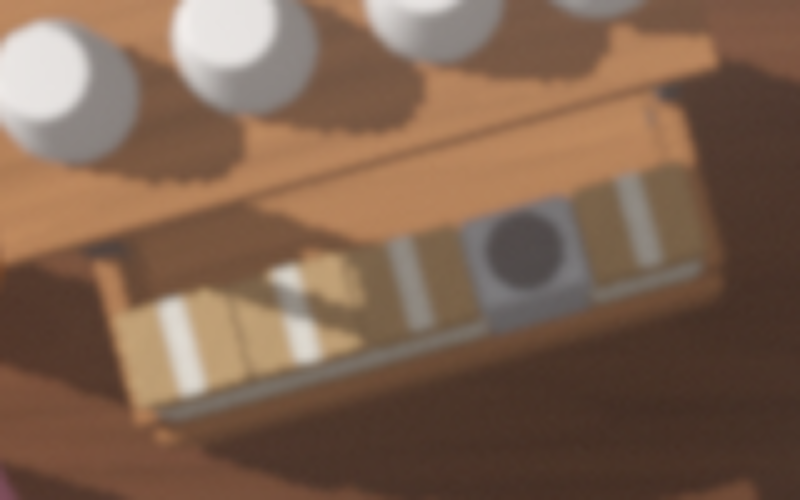

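The crop shows the caddy's round lid at crop (525,248), which is pixel (305,170). That is the place next to the -y end of the row (rack y = -61.5). The board rectangle measures 126x334, matching the real one, so its yaw should be good. Now I refine the rack and scale frames.

```bash
cat >> h.py <<'E'
from scipy.spatial.transform import Rotation as R
def pose():
    s=ctrl.state();q=s['ee_rot'];return s['tcp_pos']*1000,R.from_quat([q[1],q[2],q[3],q[0]])
def Rt(yaw,a):   # tool y along +rack-y at yaw, tool z tilted outward by a
    z=np.array([np.sin(a)*np.cos(yaw),np.sin(a)*np.sin(yaw),-np.cos(a)]);y=np.array([-np.sin(yaw),np.cos(yaw),0])
    return R.from_matrix(np.stack([np.cross(y,z),y,z],1))
def go(pt,Rg):
    p,r=pose(); np.set_printoptions(suppress=True,precision=3)
    print('tcp',p,'shift(now axes)',r.inv().apply(pt-p),'rotvec',(r.inv()*Rg).as_rotvec(),'shift after turn',Rg.inv().apply(pt-p))
E
python3 - <<'E'
from h import *
W=cloud('t0');p=np.load('pics/t0.npz')['p'];v,u=np.mgrid[:400,:640]
def sel(z0,z1,u0,u1,v0,v1): return (W[...,2]>z0)&(W[...,2]<z1)&(u>=u0)&(u<u1)&(v>=v0)&(v<v1)
k=np.ones((3,3),np.uint8)
def rect(m,n):
    m=cv2.morphologyEx(m.astype(np.uint8),cv2.MORPH_OPEN,k)>0
    q=W[m]; r=cv2.minAreaRect((q[:,:2]*1000).astype(np.float32)); print(n,m.sum(),r); return q
q=rect(sel(.176,.1845,215,350,130,215),'tops')
c=(q[:,:2]*1000).mean(0);w,V=np.linalg.eigh(np.cov(q[:,:2].T));print('mean',c,'row dir',V[:,1],np.degrees(np.arctan(-V[0,1]/V[1,1])))
rect(sel(.32,.335,180,350,75,175),'board')
rect(sel(.068,.08,215,360,150,215),'rail')
# scale platform: bright
g=p.min(-1).astype(int);print('platform bright',g[239,424],'housing',g[267,405])
m=sel(.028,.042,394,456,205,270);rect(m&(g>110),'platform');rect(m&(g>140),'platform140')
m2=sel(.18,.19,290,320,155,185)&(p.max(-1)<100); rect(m2,'lid')
import numpy as np
print(g[255:272,424])
E
```

```text
tops 1799 ((622.80078125, 82.688232421875), (50.300559997558594, 305.1172180175781), 14.694631576538086)
mean [621.14650606  88.69938179] row dir [-0.25471023  0.96701742] 14.756415747106024
board 5619 ((719.4948120117188, 108.13737487792969), (126.48333740234375, 334.37835693359375), 14.661275863647461)
rail 383 ((591.3222045898438, 75.15079498291016), (10.466115951538086, 331.07269287109375), 14.658805847167969)
platform bright 185 housing 71
platform 2677 ((442.022705078125, -319.3949890136719), (169.1958770751953, 151.81591796875), 2.3507394790649414)
platform140 2616 ((451.29345703125, -319.1059875488281), (149.333251953125, 151.6991729736328), 2.51080584526062)
lid 153 ((636.9269409179688, 22.500368118286133), (33.81366729736328, 36.47233581542969), 89.91580963134766)
[183 184 183 183 182 184 185 184 171 136  90  74  98 125 136 128 111]
```

```bash
cat >> h.py <<'E'
YAW=np.radians(14.66);O=np.array([596.2,76.0,0.]);RZ=R.from_euler('z',YAW)
SC=np.array([451.3,-319.1,35.])
def rk(p): return O+RZ.apply(p)
def inrack(p): return RZ.inv().apply(p-O)
E
python3 - <<'E'
from h import *
print(rk([-20,-61.5,300]));go(rk([-20,-61.5,300]),Rt(YAW,np.radians(0)));go(rk([-20,-61.5,300]),Rt(YAW,np.radians(40)))
E
```

```text
[592.41568658  11.44050053 300.        ]
tcp [181.284 492.488 238.256] shift(now axes) [-552.007 -309.432  -61.555] rotvec [-0.001 -0.001 -0.609] shift after turn [-276.003 -569.437  -61.744]
tcp [181.284 492.488 238.256] shift(now axes) [-552.007 -309.432  -61.555] rotvec [-0.213 -0.677 -0.583] shift after turn [-251.119 -569.437  130.112]
```

Call:
step_arm --plan '[[1, [0, 0, -20], [0, 0, -0.12]], [1, [0, 0, -20], [0, 0, -0.12]], [1, [0, 0, -20], [0, 0, -0.12]], [1, [0, 0, -10], [0, 0, -0.12]], [1, [0, 0, 0], [0, 0, -0.13]], [1, [-18, -38, 0], [0, 0, 0]], [1, [-18, -38, 0], [0, 0, 0]], [1, [-18, -38, 0], [0, 0, 0]], [1, [-18, -38, 0], [0, 0, 0]], [1, [-18, -38, 0], [0, 0, 0]], [1, [-18, -38, 0], [0, 0, 0]], [1, [-18, -38, 0], [0, 0, 0]], [1, [-18, -38, 0], [0, 0, 0]], [1, [-18, -38, 0], [0, 0, 0]], [1, [-18, -38, 0], [0, 0, 0]], [1, [-18, -38, 0], [0, 0, 0]], [1, [-18, -38, 0], [0, 0, 0]], [1, [-18, -38, 0], [0, 0, 0]], [1, [-18, -38, 0], [0, 0, 0]], [1, [0, 0, 0], [0, 0, 0]]]' --grip_force 20

```text
time: 2.1
tcp_pos: [0.5623, 0.0387, 0.3071]
ee_rot: [-0.001, -0.126, 0.992, -0.0]
force: [0.9, 0.3, -0.8]
width: 0.0004
grip_force: 0.0
```

Run:
```python
from h import *
print(ctrl.state()['joint_pos'],ctrl.state()['force']);go(rk([-20,-61.5,300]),Rt(YAW,np.radians(40)))
```

```text
[-1.38856976e-01  3.64676090e-01  1.24993231e+00 -7.19661137e-04
  1.52881505e+00 -1.96255570e+00] [ 0.86112248  0.32157473 -0.79846437]
tcp [562.253  38.672 307.092] shift(now axes) [-22.402 -33.913   7.047] rotvec [-0.001 -0.7   -0.003] shift after turn [-12.516 -33.978  19.76 ]
```

Call:
step_arm --plan '[[1, [-11, -17, 0], [0, 0, 0]], [1, [-11, -17, 0], [0, 0, 0]], [1, [0, 0, 0], [0, -0.1, 0]], [1, [0, 0, 0], [0, -0.1, 0]], [1, [0, 0, 0], [0, -0.1, 0]], [1, [0, 0, 0], [0, -0.1, 0]], [1, [0, 0, 0], [0, -0.1, 0]], [1, [0, 0, 0], [0, -0.1, 0]], [1, [0, 0, 0], [0, -0.1, 0]], [1, [0, 0, 0], [0, 0, 0]], [1, [0, 0, 0], [0, 0, 0]]]'

```text
time: 3.2
tcp_pos: [0.5902, 0.0153, 0.309]
ee_rot: [0.339, -0.121, 0.932, 0.044]
force: [-0.0, -0.7, -0.8]
width: 0.0006
grip_force: 0.0
```

Run:
```python
from h import *
print(ctrl.state()['joint_pos'])
a=np.radians(40);d=np.array([np.sin(a),0,-np.cos(a)]);n=np.array([np.cos(a),0,np.sin(a)])
t=np.array([52.5,-61.5,180])+22*d+15*n
go(rk(t-90*d),Rt(YAW,a));go(rk(t),Rt(YAW,a))
```

```text
[-0.32749343  0.10635333  1.72165864  0.53085191  0.77698773 -2.43660428]
tcp [590.167  15.257 308.978] shift(now axes) [11.434 -4.339 78.179] rotvec [ 0.001 -0.     0.001] shift after turn [11.441 -4.262 78.183]
tcp [590.167  15.257 308.978] shift(now axes) [ 11.421  -4.443 168.179] rotvec [ 0.001 -0.     0.001] shift after turn [ 11.441  -4.262 168.183]
```

Call:
step_arm --plan '[[1, [5.5, -2, 20], [0, 0, 0]], [1, [6, -2.3, 20], [0, 0, 0]], [1, [0, 0, 20], [0, 0, 0]], [1, [0, 0, 18], [0, 0, 0]], [1, [0, 0, 15], [0, 0, 0]], [1, [0, 0, 15], [0, 0, 0]], [1, [0, 0, 15], [0, 0, 0]], [1, [0, 0, 15], [0, 0, 0]], [1, [0, 0, 0], [0, 0, 0]], [1, [0, 0, 0], [0, 0, 0]]]'

```text
time: 4.2
tcp_pos: [0.6692, 0.0317, 0.196]
ee_rot: [0.34, -0.121, 0.932, 0.044]
force: [-0.3, -1.1, -0.2]
width: 0.0009
grip_force: 0.0
```

Run:
```python
from h import *
print(ctrl.state()['joint_pos'],ctrl.state()['force'])
a=np.radians(40);d=np.array([np.sin(a),0,-np.cos(a)]);n=np.array([np.cos(a),0,np.sin(a)])
t=np.array([52.5,-61.5,180])+22*d+15*n
go(rk(t),Rt(YAW,a)); print(inrack(pose()[0]),t)
snap('scene','s1'); cv2.imwrite('pics/c1.png',cv2.resize(cv2.imread('pics/s1.png')[110:270,230:430],None,fx=4,fy=3.75,interpolation=cv2.INTER_CUBIC)[:600])
```

```text
[-0.24549516  0.39493741  1.66358275  0.64662764  0.54230496 -2.54397748] [-0.30611608 -1.14434546 -0.1507688 ]
tcp [669.215  31.684 195.996] shift(now axes) [ 0.621 -0.2   29.802] rotvec [0.002 0.001 0.002] shift after turn [ 0.585 -0.148 29.803]
[ 59.423 -61.352 195.996] [ 78.132 -61.5   172.789]
```

View pics/c1.png

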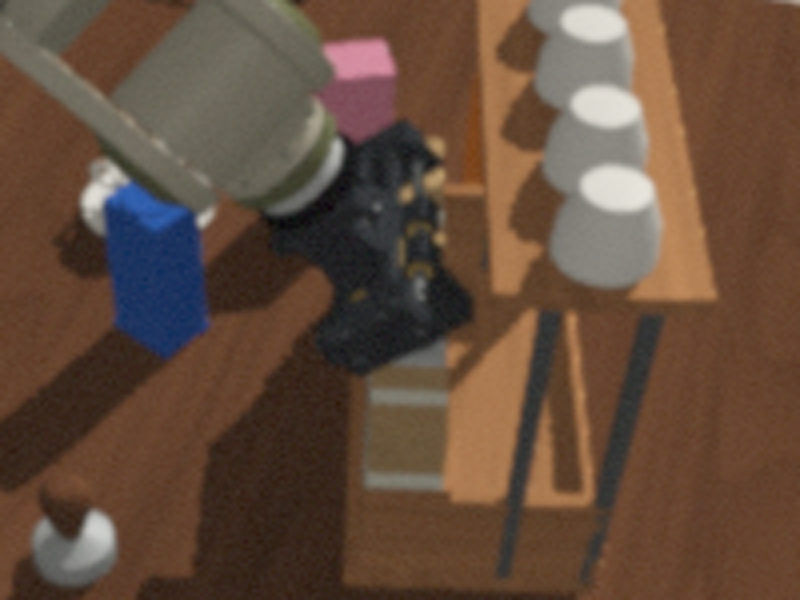

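The gripper is tilted over the caddy, with its body at crop (390,310), clear of the board front edge (490,290). It is 30 mm short of the hook pose, because my rows added up to 138 of the 168 mm needed. I advance the rest, then pull.

Call:
step_arm --plan '[[1, [0, 0, 10], [0, 0, 0]], [1, [0, 0, 10], [0, 0, 0]], [1, [0, 0, 10], [0, 0, 0]], [1, [0, 0, 0], [0, 0, 0]], [1, [0, 0, 0], [0, 0, 0]]]'

```text
time: 4.75
tcp_pos: [0.6876, 0.0362, 0.1724]
ee_rot: [0.34, -0.12, 0.932, 0.044]
force: [0.4, -0.4, -0.2]
width: 0.0006
grip_force: 0.0
```

Run:
```python
from h import *
print(ctrl.state()['joint_pos'],ctrl.state()['force'],inrack(pose()[0]))
p,r=pose();print('per 10mm rack -x in tool',r.inv().apply(RZ.apply([-10,0,0])))
```

```text
[-0.22818696  0.46172048  1.6315544   0.67052114  0.50504867 -2.56112759] [ 0.3871099  -0.39436025 -0.24026233] [ 78.39383657 -61.63408689 172.39632151]
per 10mm rack -x in tool [ 7.65244164  0.01490574 -6.43738416]
```

Now I pull along rack -x. I start with 30 mm and then check the force.

Call:
step_arm --plan '[[1, [3.83, 0, -3.22], [0, 0, 0]], [1, [3.83, 0, -3.22], [0, 0, 0]], [1, [3.83, 0, -3.22], [0, 0, 0]], [1, [3.83, 0, -3.22], [0, 0, 0]], [1, [3.83, 0, -3.22], [0, 0, 0]], [1, [3.83, 0, -3.22], [0, 0, 0]], [1, [0, 0, 0], [0, 0, 0]]]'

```text
time: 5.45
tcp_pos: [0.6608, 0.0279, 0.1781]
ee_rot: [0.345, -0.12, 0.93, 0.042]
force: [3.8, 3.4, 16.4]
width: 0.0006
grip_force: 7.2
```

Run:
```python
from h import *
print(ctrl.state()['force'],inrack(pose()[0]))
snap('scene','s2'); cv2.imwrite('pics/c2.png',cv2.resize(cv2.imread('pics/s2.png')[110:270,230:430],None,fx=4,fy=3.75,interpolation=cv2.INTER_CUBIC)[:600])
```

```text
[ 3.78827784  3.37674453 16.42211592] [ 50.2934932 -62.882345  178.0811202]
```

View pics/c2.png

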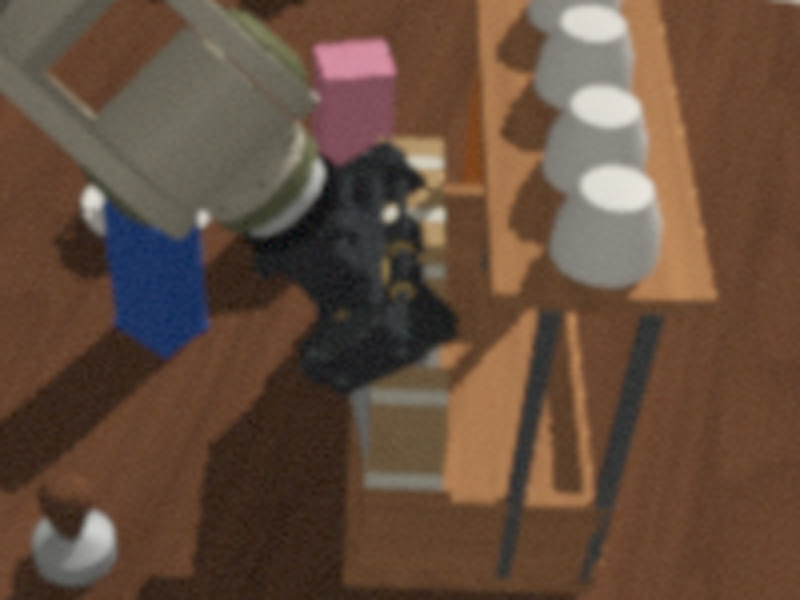

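The caddy's grey front at crop (357,400) has tipped forward past the carton fronts. The force is mostly upward because the edge rises along the finger, so I keep pulling with a small lift.

Call:
step_arm --plan '[[1, [2.87, 0, -4.37], [0, 0, 0]], [1, [2.87, 0, -4.37], [0, 0, 0]], [1, [2.87, 0, -4.37], [0, 0, 0]], [1, [2.87, 0, -4.37], [0, 0, 0]], [1, [0, 0, 0], [0, 0, 0]]]'

```text
time: 6.0
tcp_pos: [0.639, 0.0231, 0.1798]
ee_rot: [0.341, -0.12, 0.931, 0.044]
force: [1.3, 0.7, 2.9]
width: 0.0001
grip_force: 1.2
```

Run:
```python
from h import *
print(ctrl.state()['force'],inrack(pose()[0]),np.degrees((Rt(YAW,np.radians(40)).inv()*pose()[1]).as_rotvec()))
```

```text
[1.3163965  0.73122823 2.92291215] [ 27.99437868 -62.02603161 179.76205468] [ 0.00626617 -0.18873769 -0.06622677]
```

Call:
step_arm --plan '[[1, [3.83, 0, -3.22], [0, 0, 0]], [1, [3.83, 0, -3.22], [0, 0, 0]], [1, [3.83, 0, -3.22], [0, 0, 0]], [1, [3.83, 0, -3.22], [0, 0, 0]], [1, [0, 0, 0], [0, 0, 0]], [1, [0, 0, 0], [0, 0, 0]]]'

```text
time: 6.6
tcp_pos: [0.6198, 0.0182, 0.1787]
ee_rot: [0.34, -0.12, 0.932, 0.044]
force: [0.3, 0.4, -0.1]
width: 0.0003
grip_force: 0.0
```

Run:
```python
from h import *
print(ctrl.state()['force'],inrack(pose()[0]),ctrl.state()['joint_pos'])
snap('scene','s3');snap('top','t3'); cv2.imwrite('pics/c3.png',np.hstack([cv2.resize(cv2.imread('pics/s3.png')[110:270,270:370],None,fx=3.75,fy=3.75,interpolation=cv2.INTER_CUBIC),cv2.resize(cv2.imread('pics/t3.png')[100:250,230:330],None,fx=4,fy=4,interpolation=cv2.INTER_CUBIC)])[:600,:800])
```

```text
[ 0.33155611  0.41918548 -0.05016809] [  8.17729328 -61.8369997  178.65311472] [-0.30031592  0.32250461  1.82456036  0.78118888  0.5051773  -2.73040847]
```

View pics/c3.png

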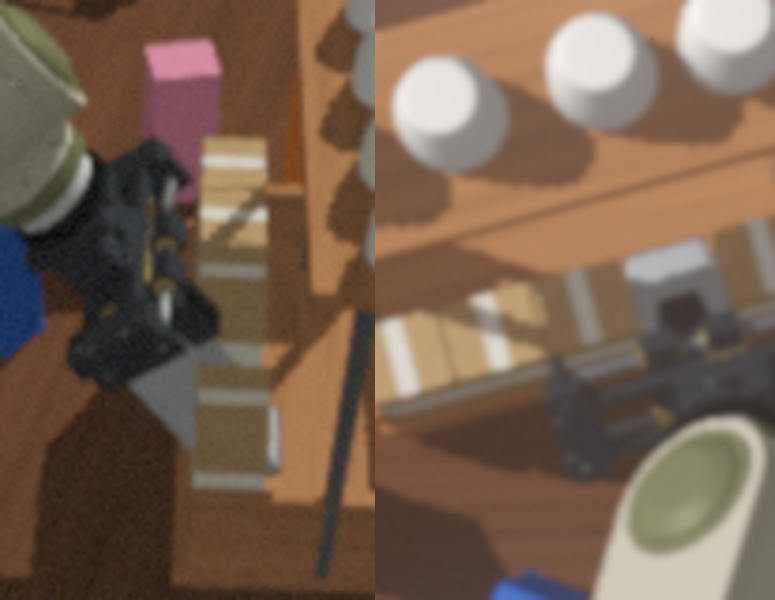

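The caddy leans well out over the rail by itself: its face is at left-panel (170,390), the force is about 0 N, and the cartons are standing. Joint 6 is at -2.73, close to its -2.88 limit, so I lift straight up, back off, and then flip the tool half a turn.

Call:
step_arm --plan '[[1, [-6.4, 0, -7.7], [0, 0, 0]], [1, [-12.9, 0, -15.3], [0, 0, 0]], [1, [-19.3, 0, -23], [0, 0, 0]], [1, [-19.3, 0, -23], [0, 0, 0]], [1, [-19.3, 0, -23], [0, 0, 0]], [1, [-12.9, 0, -15.3], [0, 0, 0]], [1, [0, 0, 0], [0, 0, 0]]]'

```text
time: 7.4
tcp_pos: [0.6204, 0.0182, 0.3219]
ee_rot: [0.342, -0.121, 0.931, 0.043]
force: [0.1, 0.6, -1.1]
width: 0.0001
grip_force: 0.0
```

Run:
```python
from h import *
print(ctrl.state()['force'],inrack(pose()[0]),ctrl.state()['joint_pos'])
snap('scene','s4');snap('top','t4')
import sys
for f in('s4','t4'):
    W=cloud(f);p=np.load('pics/'+f+'.npz')['p']
    Q=RZ.inv().apply((W.reshape(-1,3)*1000-O)).reshape(W.shape)
    # points of the caddy forward of the row, near its y
    m=(abs(Q[...,1]+61.5)<22)&(Q[...,0]<0)&(Q[...,0]>-75)&(Q[...,2]>90)&(Q[...,2]<200)
    P=Q[m]; print(f,m.sum())
    for x in range(-70,5,8):
        s=P[(abs(P[:,0]-x)<4)]
        if len(s): print(x,len(s),np.percentile(s[:,2],[5,50,95]).round(1))
    m2=(Q[...,0]<-12)&(Q[...,0]>-60)&(Q[...,2]>140)&(Q[...,2]<195)&(abs(Q[...,1]+61.5)<50)
    if m2.sum():print('y range',np.percentile(Q[m2][:,1],[1,50,99]))
cv2.imwrite('pics/c4.png',np.hstack([cv2.resize(cv2.imread('pics/s4.png')[110:270,270:370],None,fx=3.75,fy=3.75,interpolation=cv2.INTER_CUBIC),cv2.resize(cv2.imread('pics/t4.png')[100:250,230:330],None,fx=4,fy=4,interpolation=cv2.INTER_CUBIC)])[:600,:800])
```

```text
[ 0.05312456  0.56724516 -1.1483149 ] [  8.76893665 -62.08268797 321.89269151] [-0.30019096  0.16250087  1.62525893  0.49894321  0.79294247 -2.3810296 ]
s4 203
-46 31 [155.6 162.4 167.2]
-38 34 [163.4 167.5 171.8]
-30 32 [170.  173.2 176.6]
-22 35 [174.1 177.2 181.2]
-14 34 [177.3 179.6 183.1]
-6 34 [170.  175.1 180.3]
2 3 [169.2 169.6 172.3]
y range [-97.98259011 -82.13067661 -39.61939301]
t4 12
-14 8 [179.7 182.3 185.4]
-6 4 [179.5 180.8 182.2]
y range [-65.96352119 -60.72889315 -55.49426511]
```

View pics/c4.png

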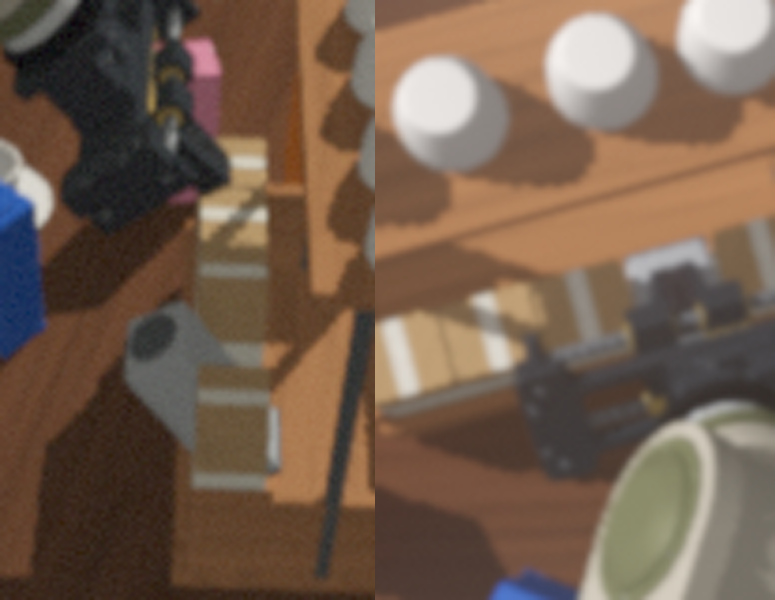

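The picture shows the caddy leaning free, its lid at left-panel (153,335). The cloud gives a lean of about 32°, and the top-face mid-line matches the predicted (-30,171). Next I back off, open, set the tilt to 32° and flip.

Call:
step_arm --plan '[[-1, [27, 0, -22.5], [0, 0, 0]], [-1, [27, 0, -22.5], [0, 0, 0]], [-1, [0, 0, 0], [0, 0.14, 0]], [-1, [0, 0, 0], [0, 0, 0.14]], [-1, [0, 0, 0], [0, 0, 0.14]], [-1, [0, 0, 0], [0, 0, 0.14]], [-1, [0, 0, 0], [0, 0, 0.14]], [-1, [0, 0, 0], [0, 0, 0.14]], [-1, [0, 0, 0], [0, 0, 0.14]], [-1, [0, 0, 0], [0, 0, 0.14]], [-1, [0, 0, 0], [0, 0, 0.14]], [-1, [0, 0, 0], [0, 0, 0.14]], [-1, [0, 0, 0], [0, 0, 0.14]], [-1, [0, 0, 0], [0, 0, 0.14]], [-1, [0, 0, 0], [0, 0, 0.14]], [-1, [0, 0, 0], [0, 0, 0.14]], [-1, [0, 0, 0], [0, 0, 0.14]], [-1, [0, 0, 0], [0, 0, 0.14]], [-1, [0, 0, 0], [0, 0, 0.14]], [-1, [0, 0, 0], [0, 0, 0.14]]]'

```text
time: 9.5
tcp_pos: [0.5513, 0.0005, 0.3166]
ee_rot: [0.067, 0.841, 0.466, 0.267]
force: [-0.2, 0.3, 0.5]
width: 0.0881
grip_force: 0.0
```

Call:
step_arm --plan '[[-1, [0, 0, 0], [0, 0, 0.14]], [-1, [0, 0, 0], [0, 0, 0.14]], [-1, [0, 0, 0], [0, 0, 0.14]], [-1, [0, 0, 0], [0, 0, 0.14]], [-1, [0, 0, 0], [0, 0, 0.14]], [-1, [0, 0, 0], [0, 0, 0.06]], [-1, [0, 0, 0], [0, 0, 0]]]'

```text
time: 10.2
tcp_pos: [0.5514, 0.0005, 0.3168]
ee_rot: [-0.036, 0.953, 0.124, 0.273]
force: [-0.1, -0.4, -0.7]
width: 0.0878
grip_force: 0.0
```

```bash
cat >> h.py <<'E'
FL=R.from_euler('z',np.pi)
def axis(a): return np.array([np.sin(a),0,-np.cos(a)])
E
python3 - <<'E'
from h import *
print(ctrl.state()['width'],inrack(pose()[0]),ctrl.state()['joint_pos'])
a=np.radians(32);G=np.array([-11.3,-61.5,132.8])
go(rk(G-110*axis(a)),Rt(YAW,a)*FL)
E
```

```text
0.08775642047186238 [-62.4665806  -61.70476819 316.81565764] [-0.35469743  0.06017687  1.69780181  0.38507776  0.94864789  0.80103047]
tcp [551.383   0.495 316.816] shift(now axes) [-54.071  -0.138  73.206] rotvec [-0.002  0.001  0.002] shift after turn [-54.122  -0.205  73.168]
```

Call:
step_arm --plan '[[-1, [-18, 0, 24.4], [0, 0, 0]], [-1, [-18, 0, 24.4], [0, 0, 0]], [-1, [-18, 0, 24.4], [0, 0, 0]], [-1, [0, 0, 0], [0, 0, 0]], [-1, [0, 0, 20], [0, 0, 0]], [-1, [0, 0, 20], [0, 0, 0]], [-1, [0, 0, 0], [0, 0, 0]]]'

```text
time: 10.9
tcp_pos: [0.5658, 0.0043, 0.193]
ee_rot: [-0.036, 0.953, 0.125, 0.273]
force: [-0.4, 0.1, 0.1]
width: 0.0881
grip_force: 0.0
```

Run:
```python
from h import *
print(ctrl.state()['width'],inrack(pose()[0]),ctrl.state()['joint_pos'],ctrl.state()['force'])
a=np.radians(32);G=np.array([-11.3,-61.5,132.8])
go(rk(G),Rt(YAW,a)*FL)
snap('scene','s5');snap('wrist','w5');cv2.imwrite('pics/c5.png',np.hstack([cv2.resize(cv2.imread('pics/s5.png')[110:270,270:370],None,fx=3,fy=3,interpolation=cv2.INTER_CUBIC),cv2.resize(cv2.imread('pics/w5.png'),(500,480))[:, :500]]))
```

```text
0.08811774103027163 [-47.54742478 -61.66982873 192.9603187 ] [-0.33457155  0.21895495  1.85697542  0.51031363  0.65295525  0.63168925] [-0.36164988  0.0698215   0.09231236]
tcp [565.808   4.304 192.96 ] shift(now axes) [-1.107 -0.008 70.228] rotvec [-0.002  0.     0.003] shift after turn [-1.141 -0.17  70.227]
```

View pics/c5.png

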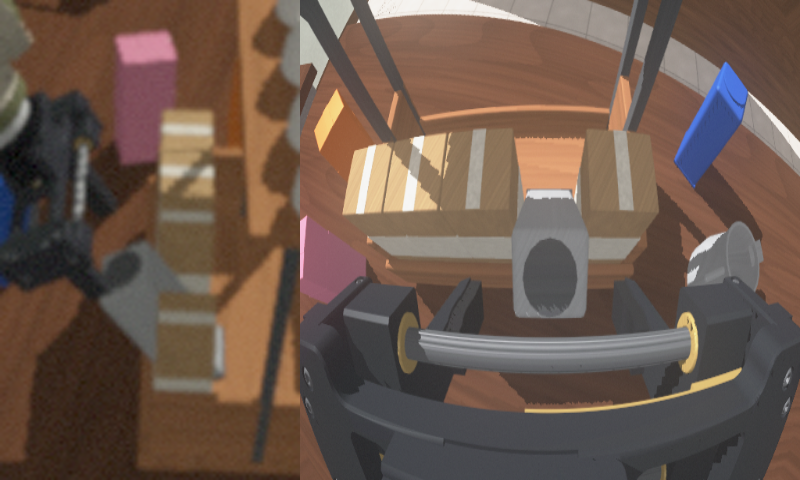

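The wrist view has the lid at (551,277), centred between the fingers at (465,300) and (640,300). Four cartons stand in the row. I advance 70 mm and grip.

Call:
step_arm --plan '[[-1, [-1, 0, 14], [0, 0, 0]], [-1, [0, 0, 14], [0, 0, 0]], [-1, [0, 0, 14], [0, 0, 0]], [-1, [0, 0, 14], [0, 0, 0]], [-1, [0, 0, 14], [0, 0, 0]], [-1, [0, 0, 0], [0, 0, 0]], [-1, [0, 0, 0], [0, 0, 0]]]'

```text
time: 11.7
tcp_pos: [0.6009, 0.013, 0.1353]
ee_rot: [-0.035, 0.953, 0.124, 0.275]
force: [-0.2, -0.4, -0.0]
width: 0.0881
grip_force: 0.0
```

Call:
step_arm --plan '[[1, [0, 0, 0], [0, 0, 0]], [1, [0, 0, 0], [0, 0, 0]], [1, [0, 0, 0], [0, 0, 0]], [1, [0, 0, 0], [0, 0, 0]], [1, [0, 0, 0], [0, 0, 0]], [1, [0, 0, 0], [0, 0, 0]], [1, [0, 0, 0], [0, 0, 0]], [1, [0, 0, 0], [0, 0, 0]]]' --grip_force 45

```text
time: 12.5
tcp_pos: [0.6009, 0.0131, 0.1343]
ee_rot: [-0.035, 0.953, 0.124, 0.274]
force: [-1.9, -0.3, 3.6]
width: 0.0599
grip_force: 44.9
```

Run:
```python
from h import *
print(ctrl.state()['width'],inrack(pose()[0]),ctrl.state()['joint_pos'],ctrl.state()['force'])
```

```text
0.05992020003591964 [-11.38358554 -62.00933117 134.32436215] [-0.2908885   0.37529891  1.82441792  0.58493698  0.52511891  0.5716065 ] [-1.85487022 -0.34103019  3.59697123]
```

The grip is good: 59.9 mm opening, 45 N. I draw up along the caddy's axis over the rail.

Call:
step_arm --plan '[[1, [1, 0, -5], [0, 0, 0]], [1, [1, 0, -8], [0, 0, 0]], [1, [1, 0, -12], [0, 0, 0]], [1, [0, 0, -15], [0, 0, 0]], [1, [0, 0, -15], [0, 0, 0]], [1, [0, 0, -15], [0, 0, 0]], [1, [0, 0, -15], [0, 0, 0]], [1, [0, 0, 0], [0, 0, 0]]]'

```text
time: 13.3
tcp_pos: [0.5592, 0.002, 0.2097]
ee_rot: [-0.034, 0.953, 0.124, 0.275]
force: [0.5, -0.4, -2.9]
width: 0.0596
grip_force: 44.8
```

Run:
```python
from h import *
p,r=pose();print(ctrl.state()['width'],ctrl.state()['grip_force'],inrack(p),ctrl.state()['joint_pos'],ctrl.state()['force'])
print('-x10:',r.inv().apply(RZ.apply([-10,0,0])),'up10',r.inv().apply([0,0,10]))
```

```text
0.05955968317763235 44.82791403774172 [-54.52311164 -62.1928306  209.66786405] [-0.34444674  0.18107179  1.85624955  0.49397915  0.68592536  0.64762555] [ 0.46484087 -0.39640897 -2.89759828]
-x10: [-8.46131147 -0.02428923 -5.32969214] up10 [ 5.32963561  0.02623381 -8.46134127]
```

Call:
step_arm --plan '[[1, [-10.5, 0, -20.8], [0, 0, 0]], [1, [-10.5, 0, -20.8], [0, 0, 0]], [1, [-10.5, 0, -20.8], [0, 0, 0]], [1, [-10.5, 0, -20.8], [0, 0, 0]], [1, [-10.5, 0, -20.8], [0, 0, 0]], [1, [0, 0, 0], [0, -0.07, 0]], [1, [0, 0, 0], [0, -0.07, 0]], [1, [0, 0, 0], [0, -0.07, 0]], [1, [0, 0, 0], [0, -0.07, 0]], [1, [0, 0, 0], [0, -0.07, 0]], [1, [0, 0, 0], [0, -0.07, 0]], [1, [0, 0, 0], [0, -0.07, 0]], [1, [0, 0, 0], [0, -0.07, 0]], [1, [0, 0, 0], [0, 0, 0]]]'

```text
time: 14.7
tcp_pos: [0.4637, -0.0228, 0.2672]
ee_rot: [0.0, 0.992, 0.129, -0.001]
force: [-0.1, 0.5, -3.6]
width: 0.0597
grip_force: 44.8
```

Run:
```python
from h import *
p,r=pose();print(ctrl.state()['width'],ctrl.state()['grip_force'],ctrl.state()['joint_pos'],ctrl.state()['force'])
go(np.array([SC[0],SC[1],270]),Rt(YAW,0)*FL)
```

```text
0.059690336780200366 44.82583976117894 [-3.01811349e-01  1.57269528e-01  1.62010565e+00 -9.63947436e-04
  1.36521168e+00  1.00974757e+00] [-0.07136508  0.52391712 -3.58776979]
tcp [463.725 -22.807 267.207] shift(now axes) [-88.022 283.191  -2.599] rotvec [0.    0.001 0.004] shift after turn [-87.007 283.502  -2.793]
```

Call:
step_arm --plan '[[1, [-3.5, 11, 0], [0, 0, 0]], [1, [-7.5, 24, 0], [0, 0, 0]], [1, [-7.5, 24, 0], [0, 0, 0]], [1, [-7.5, 24, 0], [0, 0, 0]], [1, [-7.5, 24, 0], [0, 0, 0]], [1, [-7.5, 24, 0], [0, 0, 0]], [1, [-7.5, 24, 0], [0, 0, 0]], [1, [-7.5, 24, 0], [0, 0, 0]], [1, [-7.5, 24, 0], [0, 0, 0]], [1, [-7.5, 24, 0], [0, 0, 0]], [1, [-7.5, 24, 0], [0, 0, 0]], [1, [-7.5, 24, 0], [0, 0, 0]], [1, [-3.5, 12, 0], [0, 0, 0]], [1, [0, 0, 0], [0, 0, 0]], [1, [0, 0, 0], [0, 0, 0]]]'

```text
time: 16.2
tcp_pos: [0.4497, -0.323, 0.2681]
ee_rot: [0.0, 0.992, 0.129, 0.0]
force: [-0.4, 0.5, -3.6]
width: 0.06
grip_force: 44.8
```

Run:
```python
from h import *
p,r=pose();print(ctrl.state()['width'],ctrl.state()['joint_pos'],ctrl.state()['force'])
go(np.array([SC[0],SC[1],150]),Rt(YAW,0)*FL)
snap('scene','s6');W=cloud('s6')*1000
q=W-p
m=(np.hypot(q[...,0],q[...,1])<60)&(W[...,2]>60)&(W[...,2]<p[2]+10)
P=W[m];print(m.sum(),'z pct',np.percentile(P[:,2],[0.5,2,5,50]))
for z in range(140,260,15):
    s=P[abs(P[:,2]-z)<7]
    if len(s):print(z,len(s),np.median(s,0))
cv2.imwrite('pics/c6.png',cv2.resize(cv2.imread('pics/s6.png')[200:400,120:360],None,fx=3,fy=3,interpolation=cv2.INTER_CUBIC))
```

```text
0.06000299856100028 [-8.34461378e-01  3.57488421e-01  1.35940912e+00  1.82331169e-04
  1.42403790e+00  4.77882668e-01] [-0.41092168  0.54688163 -3.64985752]
tcp [ 449.749 -322.957  268.125] shift(now axes) [  2.43   -3.392 118.124] rotvec [ 0.001 -0.     0.003] shift after turn [  2.476  -3.339 118.125]
869 z pct [159.875 162.024 164.098 212.993]
155 18 [ 466.157 -353.437  160.779]
170 117 [ 472.513 -350.757  169.514]
185 108 [ 473.191 -350.253  185.254]
200 115 [ 472.599 -350.361  200.01 ]
215 122 [ 471.413 -350.899  215.59 ]
230 110 [ 473.626 -348.763  230.165]
245 76 [ 477.229 -341.518  244.142]
```

View pics/c6.png

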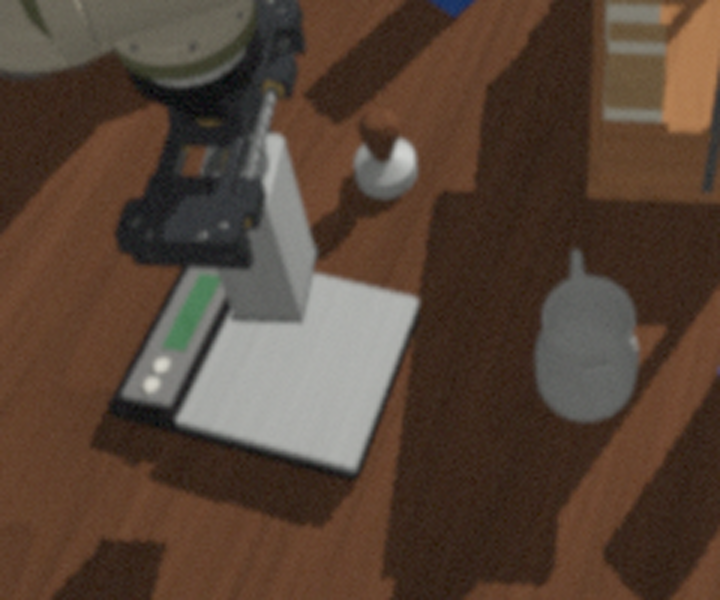

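The caddy hangs vertical over the platform: foot z is about 159 and the faces are constant over their height. I lower it, slowly at the end.

Call:
step_arm --plan '[[1, [-1.5, -3.5, 10], [0, 0, 0]], [1, [0, 0, 20], [0, 0, 0]], [1, [0, 0, 20], [0, 0, 0]], [1, [0, 0, 20], [0, 0, 0]], [1, [0, 0, 20], [0, 0, 0]], [1, [0, 0, 15], [0, 0, 0]], [1, [0, 0, 8], [0, 0, 0]], [1, [0, 0, 4], [0, 0, 0]], [1, [0, 0, 2], [0, 0, 0]], [1, [0, 0, 0], [0, 0, 0]], [1, [0, 0, 0], [0, 0, 0]]]'

```text
time: 17.35
tcp_pos: [0.4478, -0.3207, 0.1497]
ee_rot: [0.001, 0.992, 0.129, 0.0]
force: [0.3, 1.1, -3.1]
width: 0.0597
grip_force: 44.8
```

Call:
step_arm --plan '[[1, [0, 0, 1], [0, 0, 0]], [1, [0, 0, 1], [0, 0, 0]], [1, [0, 0, 1], [0, 0, 0]], [1, [0, 0, 0], [0, 0, 0]], [1, [0, 0, 0], [0, 0, 0]]]'

```text
time: 17.85
tcp_pos: [0.4476, -0.3206, 0.1461]
ee_rot: [0.0, 0.992, 0.129, 0.0]
force: [0.3, -0.2, -3.1]
width: 0.0595
grip_force: 44.8
```

Call:
step_arm --plan '[[1, [0, 0, 1], [0, 0, 0]], [1, [0, 0, 1], [0, 0, 0]], [1, [0, 0, 0], [0, 0, 0]], [1, [0, 0, 0], [0, 0, 0]]]'

```text
time: 18.25
tcp_pos: [0.4476, -0.3205, 0.1441]
ee_rot: [0.0, 0.992, 0.129, 0.0]
force: [-0.0, 0.4, -2.7]
width: 0.0594
grip_force: 44.8
```

Call:
step_arm --plan '[[1, [0, 0, 1], [0, 0, 0]], [1, [0, 0, 1], [0, 0, 0]], [1, [0, 0, 0], [0, 0, 0]], [1, [0, 0, 0], [0, 0, 0]]]'

```text
time: 18.65
tcp_pos: [0.4479, -0.3207, 0.1438]
ee_rot: [0.001, 0.992, 0.129, 0.0]
force: [-3.9, 1.7, 10.1]
width: 0.0598
grip_force: 44.9
```

Contact is made (the force turned to +10 N). I ease off 1 mm, open, and rise.

Call:
step_arm --plan '[[1, [0, 0, -1], [0, 0, 0]], [1, [0, 0, 0], [0, 0, 0]], [0.2, [0, 0, 0], [0, 0, 0]], [-1, [0, 0, 0], [0, 0, 0]], [-1, [0, 0, 0], [0, 0, 0]], [-1, [0, 0, 0], [0, 0, 0]], [-1, [0, 0, 0], [0, 0, 0]], [-1, [0, 0, 0], [0, 0, 0]], [-1, [0, 0, 0], [0, 0, 0]]]' --grip_force 10

```text
time: 19.55
tcp_pos: [0.4477, -0.3205, 0.1431]
ee_rot: [0.0, 0.992, 0.129, 0.0]
force: [-0.1, 0.3, -0.2]
width: 0.0883
grip_force: 0.0
```

Call:
step_arm --plan '[[-1, [0, 0, -10], [0, 0, 0]], [-1, [0, 0, -20], [0, 0, 0]], [-1, [0, 0, -30], [0, 0, 0]], [-1, [0, 0, -30], [0, 0, 0]], [-1, [0, 0, -30], [0, 0, 0]], [-1, [-40, 0, 0], [0, 0, 0]], [-1, [-40, 0, 0], [0, 0, 0]], [-1, [-20, 0, 0], [0, 0, 0]], [-1, [0, 0, 0], [0, 0, 0]], [-1, [0, 0, 0], [0, 0, 0]]]'

```text
time: 20.55
tcp_pos: [0.3512, -0.3461, 0.2638]
ee_rot: [0.001, 0.992, 0.129, 0.0]
force: [0.9, -0.1, -0.0]
width: 0.088
grip_force: 0.0
```

Run:
```python
from h import *
s=ctrl.state();print(s['width'],s['tcp_pos'],s['force'],s['time'])
snap('top','t7');snap('scene','s7')
W=cloud('t7')*1000;v,u=np.mgrid[:400,:640]
m=(abs(W[...,2]-186)<8)&(np.hypot(W[...,0]-SC[0],W[...,1]-SC[1])<60)
if m.sum():print('caddy top',m.sum(),cv2.minAreaRect(W[m][:,:2].astype(np.float32)),np.median(W[m][:,2]))
W=cloud('s7')*1000
m=(np.hypot(W[...,0]-SC[0],W[...,1]-SC[1])<50)&(W[...,2]>50)&(W[...,2]<200)
m2=m&(abs(W[...,2]-186)<5)
if m2.sum():print('top from scene',m2.sum(),cv2.minAreaRect(W[m2][:,:2].astype(np.float32)),np.median(W[m2][:,2]))
cv2.imwrite('pics/c7.png',np.hstack([cv2.resize(cv2.imread('pics/s7.png')[100:400,130:430],(480,480),interpolation=cv2.INTER_CUBIC),cv2.resize(cv2.imread('pics/t7.png')[120:300,200:320],(320,480),interpolation=cv2.INTER_CUBIC)]))
```

```text
0.08804148473769283 [ 0.35124253 -0.34609203  0.2638197 ] [ 0.91073501 -0.10390257 -0.02967357] 20.55
caddy top 449 ((450.9913330078125, -319.08416748046875), (50.29689407348633, 59.877044677734375), 14.799980163574219) 186.45382797095002
top from scene 525 ((452.4498291015625, -324.3899230957031), (48.853572845458984, 60.590667724609375), 15.713356018066406) 185.32414975090072
```

View pics/c7.png

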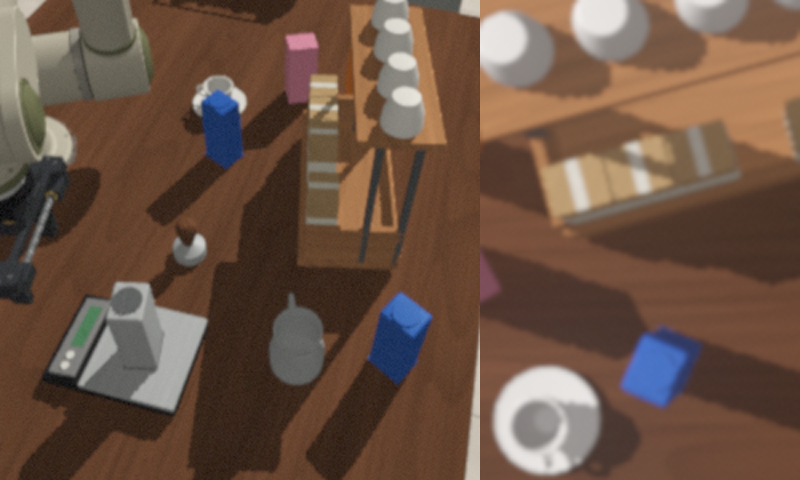

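The caddy stands upright in the middle of the platform (lid at (130,298); its top centre measures (451,-319) mm, on target). All four cartons stand in the rack, and the jug, tamper and cup are where they were. I hand in.

```bash
python3 -c "from cell import ctrl; print(ctrl.job_done())"
```

```text
the job is handed in; nothing more can be done
None
```

The caddy was tipped to about 32°, drawn out over the rail and set upright in the middle of the scale's platform (top centre within about 1 mm in the last top view), with the four cartons standing, the bystanders not touched and the arm clear. The job was handed in at about 21 s, and no verdict came back.

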